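Hang up the empty stub pail

TASK

Three identical lidded stub pails stand on the welding bench: two are full of electrode stubs and one is practically empty, which you can only tell by feeling their weight. Find the empty one and hang it by its handle on the two-pronged hook of the bench post, so that the handle bar lies in the dips of both prongs and the pail hangs free and still. Leave the two full pails standing upright where they stood (if you lift one, set it back in its place), keep all pails upright throughout, and do not disturb the other things on the bench.

Things in the scene. Friction and masses are not known exactly. Their poses are not given: they have to be found in the camera images.
- pail_1: Lidded steel stub pail, one of three alike: closed can 110 mm in diameter, lid top 95 mm above its underside. Rigid upright handle of 10 mm round bar: legs at y = +-53 mm, joined by a straight level bar along the pail's y axis, bar axis 165 mm above the underside; 96 mm clear between the legs, 65 mm between lid and bar. Origin: centre of the underside, z up.
- pail_2: Stub pail, same shape as pail_1. Can and handle weigh 0.40 kg; the burnt stubs lie loose inside, out of sight. Two of the three pails are full (0.35 to 0.51 kg of stubs, total weight 7.4 to 9 N), one is practically empty (0.02 kg, total 4.1 N); which one changes every time. Origin: centre of the underside, z up.
- pail_3: Stub pail, same shape as pail_1; may be a full one or the empty one. All three start upright on the bench. Origin: centre of the underside, z up.
- hook_stand: Grey steel post, 30 mm square, 235 mm tall, bolted down by a base plate 90 x 110 x 8 mm. A cross plate on its -x side (85 mm wide, 199 to 231 mm high, face 21 mm from the post's axis) carries two prongs that point to the stand's -x, roughly towards the robot. It may stand left or right. Fixed. Origin: on the post's axis at bench height, z up.
- hook_seat (a point): Midway between the two prongs at their saddle, 88 mm out from the post's axis, 219 mm up, axes as the stand's. Prongs: 8 mm round, y = +-30 mm (52 mm clear between), level (top 227 mm) from the post, each with an 8 mm deep V dip 26 mm long centred here to take a bar, then rising to a tip 241 mm high, 128 mm out. A pail hung in the dips has its bar axis 226 mm and its underside 61 mm up.
- bench_vise: Blue bench vise bolted to the bench, about 190 mm long (x from -115 to +75 mm), 140 mm wide over its handle bar, 90 mm wide at the jaws, with a steel T-joint practice piece in its jaws whose top is 166 mm high. A bystander. Origin: centre of its round foot at bench height; the handle bar is on the -x side.
- spray_can: Closed aluminium spray can with a black cap, 52 mm in diameter and 160 mm tall, standing on the bench. A bystander. Origin: centre of its underside.
- table: The welding bench: flat top of dark steel bars at height 0, 1.3 m deep and 1.6 m wide; the robot, the vise and the hook stand are bolted to it. Origin: middle of the top.
- magnet_square: Magnetic welding square lying flat on the bench near the foot of the hook stand: right-angled grey steel frame 90 x 90 mm, 14 mm thick. A bystander. Origin: on the bench under the middle of its 90 mm square outline.
Things that resemble listed ones, but are neither listed nor needed, are in the scene too. What is shaped like the pail_2 but orange or turquoise is not meant.

How it is judged (in metres and radians):
At the end, for the whole second after the job is handed in: The empty pail hangs at rest with its bar in the dips of both prongs (underside 50 to 70 mm up, within 25 mm of the middle, tilt under 0.2 rad, square within 0.3 rad); the two full pails (over 5.8 N each on the bench) stand upright and still within 30 mm of where they started (((contact force between pail_1 and hook_stand above 2 N and x of pail_1 in the frame of hook_stand between -0.125 and -0.05 m and y of pail_1 in the frame of hook_stand between -0.025 and 0.025 m and height (world z) of pail_1 between 0.05 and 0.07 m and angle between pail_1's own z axis and vertical below 0.2 rad and angle between the y axis of pail_1 and the y axis of hook_stand, either way round below 0.3 rad and linear speed of pail_1 below 0.05 m/s and contact force between each of pail_2, pail_3 and table above 5.8 N and distance of each of pail_2, pail_3 from where it was at the start of the episode below 0.03 m and height (world z) of each of pail_2, pail_3 below 0.005 m and angle between each of pail_2, pail_3's own z axis and vertical below 0.1 rad and linear speed of each of pail_2, pail_3 below 0.02 m/s) or (contact force between pail_2 and hook_stand above 2 N and x of pail_2 in the frame of hook_stand between -0.125 and -0.05 m and y of pail_2 in the frame of hook_stand between -0.025 and 0.025 m and height (world z) of pail_2 between 0.05 and 0.07 m and angle between pail_2's own z axis and vertical below 0.2 rad and angle between the y axis of pail_2 and the y axis of hook_stand, either way round below 0.3 rad and linear speed of pail_2 below 0.05 m/s and contact force between each of pail_1, pail_3 and table above 5.8 N and distance of each of pail_1, pail_3 from where it was at the start of the episode below 0.03 m and height (world z) of each of pail_1, pail_3 below 0.005 m and angle between each of pail_1, pail_3's own z axis and vertical below 0.1 rad and linear speed of each of pail_1, pail_3 below 0.02 m/s) or (contact force between pail_3 and hook_stand above 2 N and x of pail_3 in the frame of hook_stand between -0.125 and -0.05 m and y of pail_3 in the frame of hook_stand between -0.025 and 0.025 m and height (world z) of pail_3 between 0.05 and 0.07 m and angle between pail_3's own z axis and vertical below 0.2 rad and angle between the y axis of pail_3 and the y axis of hook_stand, either way round below 0.3 rad and linear speed of pail_3 below 0.05 m/s and contact force between each of pail_1, pail_2 and table above 5.8 N and distance of each of pail_1, pail_2 from where it was at the start of the episode below 0.03 m and height (world z) of each of pail_1, pail_2 below 0.005 m and angle between each of pail_1, pail_2's own z axis and vertical below 0.1 rad and linear speed of each of pail_1, pail_2 below 0.02 m/s))); the robot touches nothing.
It fails at once if a pail is tipped by more than 0.6 rad (angle between any of pail_1, pail_2, pail_3's own z axis and vertical above 0.6 rad).
It fails at once if the spray can or the magnetic square is shifted by more than 40 mm, or the can is tipped over (distance of any of spray_can, magnet_square from where it was at the start of the episode above 0.04 m or angle between spray_can's own z axis and vertical above 0.6 rad).
It also fails if it takes over 72 s, if anything falls off the work surface, if the arm or the gripper's body presses on something with over 40 N, if the wrist force passes 120 N, or if a joint passes its speed limit or range.

ROBOT

A 6-joint arm with a two-finger parallel gripper is mounted at the origin on the work surface. World frame = base frame: x ahead of the robot, y to its left, z up, the work surface at z = 0. Lengths are in mm, angles in degrees, forces in N, time in s.
With the tool pointing down it reaches from about 250 to 775 mm from the base axis. Payload 4 kg.
Tool frame: the origin (TCP) lies midway between the tips of the shut fingers; the grasp point (between the pads) lies 19 mm behind it; z points along the fingers, y is the line along which they close (so a half turn about z gives the same grasp; the last joint's range is limited). The gripper opens to 94 mm and grips with 3 to 60 N. Pads are 16 mm wide; open, the fingers measure 119 mm over their backs; the gripper's body (75 mm by 177 mm) begins 78 mm behind the grasp point.
Start: joints at [57.347, 4.996, 78.535, -0, 96.463, -5.907], TCP at [247.531, 491.174, 172.906] pointing down, gripper open.
Joint ranges: [-177.83, 177.83], [-43.37, 116.18], [15.69, 146.23], [-61.86, 241.86], [9.47, 152.12], [-147.06, 147.06]. Speed limits (degrees/s): [159.86, 159.86, 180, 180, 180, 180].

INTERFACE

Orientations are given as a 3x3 rotation matrix whose columns are the frame's x, y, z axes.
In Python, from workcell import arm gives the robot as it stands.
- The arm moves only by the tool arm_command, never from a script. Its argument "moves" is a list of rows, each a list of 5 numbers: the shift along the world's x, y, z as a fraction of full scale, then the turn about the world's z as a fraction of full scale, then the opening, from 0 (shut) to 1 (fully open). A call has 1 to 20 rows; each row shifts and turns the commanded pose from where the row before left it; what a row does not reach is not made up. Full scale, the value 1, is 1 m for a shift and 90 degrees for a turn. A row lasts 1/10 s, in which the tool goes at most 50 mm and 8.59 degrees, less where a joint would pass 70% of its speed; a pose out of reach is approached as far as the arm can. A call with a number of a shift or a turn outside -1 to 1 is refused whole. A call with a gripper value outside its range is refused whole. The fingers move at their own pace and stop on an object; "force" is the grip in N (left out, the last holds). Time passes only in rows, so rows that do not move let the fingers close. It gives the time, the measured TCP pose, the force, the opening and the grip force at its end, in the units of the state.
- arm.read_state(): the state, without advancing time (a new reading comes with each control period).
- arm.snapshot(name): name is "scene" or "side" or "wrist"; returns the picture (400x640x3 uint8, blue, green, red); there is no depth.
- arm.camera_params(name): a dict with "vertical_fov" (degrees; the focal length in pixels is half the picture's height over the tangent of half this angle, whatever the lens; pixels are square), "cx", "cy" (the principal point, pixels), "rvec" (rotation vector, rad) and "tvec" (3), from world to camera coordinates, as OpenCV has them. Camera axes: x right, y down, z forward; pixel columns grow to the right and rows downward; lengths in mm; the calibration is good to about 2 mm. A picture is of the moment at which its call begins: read the wrist's pose just before it. camera_params takes no time and is no camera call; for the wrist camera it gives the pose at the moment of the call.
- arm.close_job(): hands the job in; it is judged then, once.
The state is a dict: "t": time; "q": joint angles; "dq": joint speeds; "joint_torque": joint torques, N m; "tool_pos": TCP position; "orientation": TCP orientation; "force": force on the tool from outside, world axes, zero at the start; "ft_torque": the same for the moment, N m; "width": finger opening in mm; "finger_force": force on a finger pad.
Only numpy, scipy, OpenCV 4.12 (cv2) and the standard library are available. Lean on these libraries where they do the work, as an engineer would, in place of code of your own. Each camera call takes 0.05 s, during which the arm holds its last target. There are 200 camera calls.

## Working session

There is one attempt and no reset: what is moved stays moved. The work goes in short steps, Python scripts to look and compute and a tool call to move; the robot and the scene stay as the last step left them, time stands still between calls to the robot, and variables do not carry over. Pictures are saved under pics/ and viewed, at most 10 in all, crops included, and the job is handed in when it is done.

Besides the shell and the picture viewer there is one more tool, called by a JSON object that holds its "api" and its "payload", one argument or row to a line. arm_command: Moves the arm, as the interface text tells. Shift numbers are shares of 1 m and turn numbers shares of 90 degrees, none past 1 either way. Its arguments: {"type":"object","properties":{"moves":{"type":"array"},"force":{"type":"number"}},"required":["moves"]}

```bash
mkdir -p pics; python3 - <<'E'
from workcell import arm
import cv2
for n in("scene","side","wrist"):
    p=arm.camera_params(n);print(n,p)
    cv2.imwrite(f"pics/{n}0.png",arm.snapshot(n))
s=arm.read_state();print(s['t'],s['tool_pos'],s['orientation'],s['force'],s['width'])
E
```

```text
scene {'vertical_fov': 57.36727331994716, 'cx': 324.2858967879611, 'cy': 205.2294920341948, 'rvec': array([ 2.13894039,  1.57498973, -0.44045881]), 'tvec': array([-150.91518444, -324.3020444 , 1234.13381297])}
side {'vertical_fov': 44.571717425748986, 'cx': 318.3025143362409, 'cy': 205.5042154211627, 'rvec': array([ 2.18433156, -0.34014391,  0.20001418]), 'tvec': array([-478.88856689,  197.66111717, 1163.07425165])}
wrist {'vertical_fov': 70.68556919967071, 'cx': 323.2523396497909, 'cy': 198.94120488906572, 'rvec': array([-2.49128457, -1.53329744, -0.18862415]), 'tvec': array([-549.19673521,  -26.1613056 ,  389.99857066])}
0.15 [247.26716491 490.76531793 171.98220135] [[-8.93024538e-01  4.50007164e-01 -8.53208569e-04]
 [ 4.50007955e-01  8.93023423e-01 -1.41625196e-03]
 [ 1.24611711e-04 -1.64869839e-03 -9.99998633e-01]] [ 0.27030588 -0.31104231 -0.33966202] 93.6990788577285
```

View pics/scene0.png

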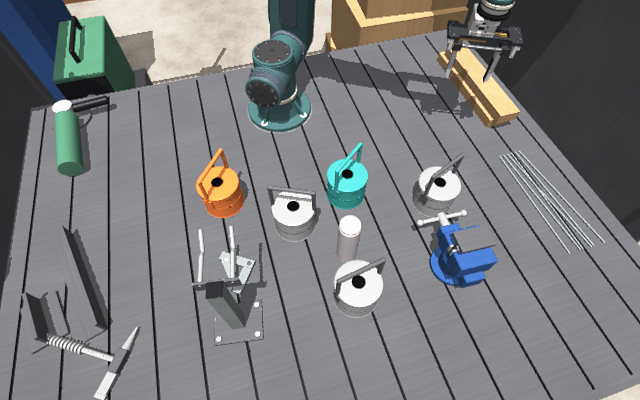

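View pics/side0.png

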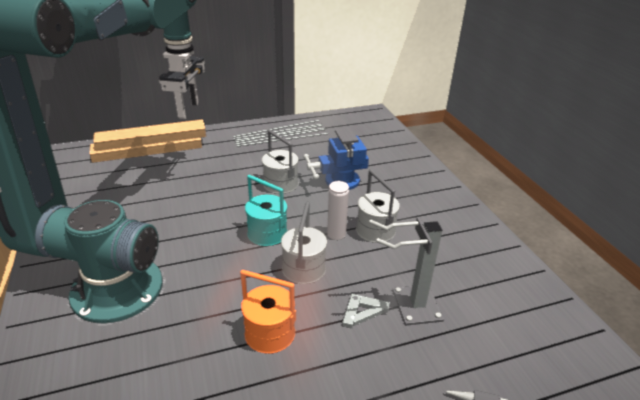

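Scene view (robot at the top): grey pails at about (293,215), (438,188) and (358,287), spray can at (348,238), hook stand at (230,300), vise at (460,250). I'll enlarge both views to pick the bar ends.

```bash
python3 - <<'E'
import cv2
a=cv2.imread('pics/scene0.png')[140:350,180:480];cv2.imwrite('pics/sc.png',cv2.resize(a,None,fx=2.6,fy=2.6,interpolation=cv2.INTER_CUBIC))
a=cv2.imread('pics/side0.png')[120:330,235:455];cv2.imwrite('pics/sd.png',cv2.resize(a,None,fx=2.8,fy=2.8,interpolation=cv2.INTER_CUBIC))
E
```

```text
(no output)
```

View pics/sc.png

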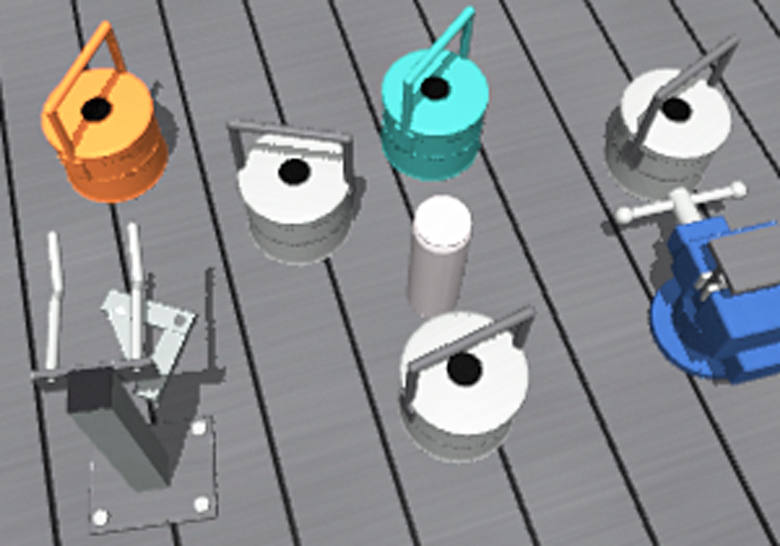

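View pics/sd.png

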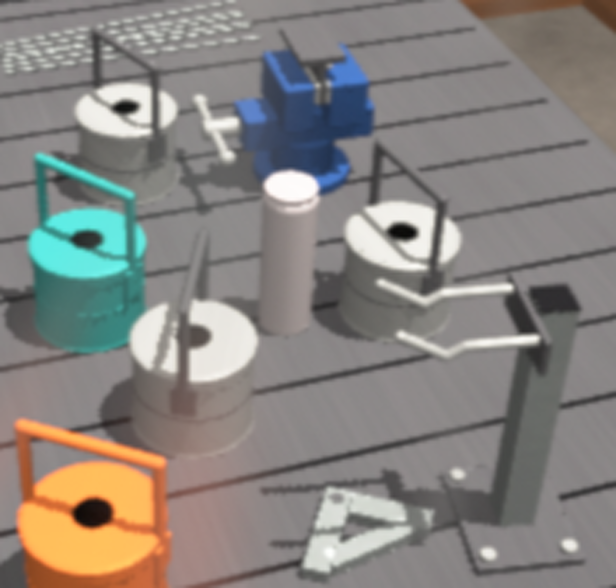

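```bash
cat > geo.py <<'E'
from workcell import arm
import cv2, numpy as np
def cam(n):
    p=arm.camera_params(n);R=cv2.Rodrigues(p['rvec'])[0];f=200/np.tan(np.radians(p['vertical_fov']/2))
    return np.array([[f,0,p['cx']],[0,f,p['cy']],[0,0,1.]]),R,p['tvec'].reshape(3)
def onz(c,u,z):
    K,R,t=c;d=R.T@np.linalg.solve(K,[*u,1.]);o=-R.T@t
    return o+d*(z-o[2])/d[2]
def tri(c,d,u,v):
    P=[k@np.c_[R,t] for k,R,t in(c,d)]
    X=cv2.triangulatePoints(P[0],P[1],np.array(u,float),np.array(v,float))[:,0];return X[:3]/X[3]
E
python3 - <<'E'
from geo import *
np.set_printoptions(precision=0,suppress=True)
S,D=cam('scene'),cam('side')
pts={'A1':(231,124,183,318,165),'A2':(352,136,204,236,165),'Ah':(294,171,192,336,95),
'B1':(647,101,156,75,165),'B2':(735,41,96,34,165),'Bh':(677,109,126,107,95),
'C1':(412,368,442,206,165),'C2':(530,313,378,148,165),'Ch':(465,369,403,232,95),
'tip1':(52,234,402,335,237),'tip2':(132,226,381,284,237),'dip1':(58,291,449,353,219),'dip2':(138,287,428,300,219),
'post':(92,390,556,300,235),'spray':(442,213,292,186,160),'vh1':(624,214,228,157,110),'vh2':(740,189,200,100,110)}
for k,(a,b,c,d,z) in pts.items():
    u=(180+(a+.5)/2.6-.5,140+(b+.5)/2.6-.5);v=(235+(c+.5)/2.8-.5,120+(d+.5)/2.8-.5)
    print(k,tri(S,D,u,v),onz(S,u,z),onz(D,v,z))
E
```

```text
A1 [ 419. -114.  161.] [ 420. -113.  165.] [ 418. -120.  165.]
A2 [467. -14. 163.] [465. -11. 165.] [467. -20. 165.]
Ah [443. -65.  95.] [442. -64.  95.] [443. -65.  95.]
B1 [505. 264. 162.] [508. 262. 165.] [503. 261. 165.]
B2 [467. 376. 160.] [468. 375. 165.] [465. 365. 165.]
Bh [486. 325.  95.] [485. 326.  95.] [486. 323.  95.]
C1 [687. -29. 159.] [688. -29. 165.] [684. -37. 165.]
C2 [671.  78. 159.] [672.  77. 165.] [667.  68. 165.]
Ch [680.  24.  95.] [679.  25.  95.] [680.  23.  95.]
tip1 [ 534. -268.  240.] [ 530. -268.  237.] [ 536. -267.  237.]
tip2 [ 543. -209.  238.] [ 541. -209.  237.] [ 545. -209.  237.]
dip1 [ 570. -274.  218.] [ 569. -273.  219.] [ 570. -276.  219.]
dip2 [ 582. -215.  218.] [ 584. -215.  219.] [ 581. -216.  219.]
post [ 662. -259.  234.] [ 660. -257.  235.] [ 661. -261.  235.]
spray [567.  37. 163.] [561.  41. 160.] [569.  38. 160.]
vh1 [572. 231.  73.] [587. 215. 110.] [553. 174. 110.]
vh2 [579. 354.  72.] [594. 331. 110.] [559. 290. 110.]
```

All points agree with the known heights and sizes. Pail centres are A (443,-64), B (486,323) and C (680,24), with bar headings 65°, 109° and 98°. The stand is at (661,-259), its x axis heading -9.5°, seat about (574.5,-244.5). Moving to B first.

{"api": "arm_command", "payload": {
  "moves": [
    [0.0239, -0.0168, 0.0048, -0.0494, 0.7],
    [0.0239, -0.0168, 0.0048, -0.0494, 0.7],
    [0.0239, -0.0168, 0.0048, -0.0494, 0.7],
    [0.0239, -0.0168, 0.0048, -0.0494, 0.7],
    [0.0239, -0.0168, 0.0048, -0.0494, 0.7],
    [0.0239, -0.0168, 0.0048, -0.0494, 0.7],
    [0.0239, -0.0168, 0.0048, -0.0494, 0.7],
    [0.0239, -0.0168, 0.0048, -0.0494, 0.7],
    [0.0239, -0.0168, 0.0048, -0.0494, 0.7],
    [0.0239, -0.0168, 0.0048, -0.0494, 0.7],
    [0, 0, 0, 0, 0.7],
    [0, 0, 0, 0, 0.7],
    [0, 0, 0, 0, 0.7]
  ],
  "force": 30
}}

```text
t: 1.45
tool_pos: [485.6, 323.7, 220.5]
orientation: [[-0.324, 0.946, -0.001], [0.946, 0.324, -0.0], [0.0, -0.001, -1.0]]
force: [0.5, 0.4, 0.2]
width: 65.6
finger_force: 0.0
```

```bash
python3 - <<'E'
from workcell import arm
import cv2
from geo import *
c=cam('wrist');im=arm.snapshot('wrist')
K,R,t=c
s=arm.read_state();print(s['t'],s['tool_pos'],np.degrees(np.arctan2(s['orientation'][1][1],s['orientation'][0][1])),s['force'],s['width'])
h=np.radians(108.7)
for k in(-53,0,53):
    p=K@(R@np.array([486+k*np.cos(h),323+k*np.sin(h),165])+t);p=p[:2]/p[2];print(p)
    cv2.circle(im,tuple(int(x) for x in p),4,(0,0,255),-1)
cv2.imwrite('pics/w1.png',im)
E
```

```text
1.5 [485.49826022 323.84780683 220.5794279 ] 18.90327434908785 [-0.21939012  1.12803396 -0.66841151] 65.6466061640237
[322.51798457 251.97390976]
[322.61840997 202.05046759]
[322.72863754 147.25417682]
```

View pics/w1.png

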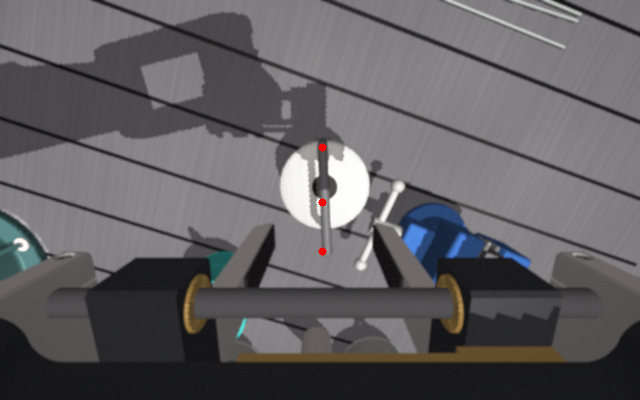

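Wrist view: the bar runs from (321,140) to (327,250), close to the prediction. It needs about +2.5° of turn and +1 mm in x. Descending, gripping and weighing.

{"api": "arm_command", "payload": {
  "moves": [
    [0.001, 0, -0.012, 0.014, 0.7],
    [0, 0, -0.02, 0.014, 0.7],
    [0, 0, -0.02, 0, 0.7],
    [0, 0, -0.019, 0, 0.7],
    [0, 0, 0, 0, 0.7],
    [0, 0, 0, 0, 0],
    [0, 0, 0, 0, 0],
    [0, 0, 0, 0, 0],
    [0, 0, 0, 0, 0],
    [0, 0, 0, 0, 0],
    [0, 0, 0, 0, 0],
    [0, 0, 0, 0, 0],
    [0, 0, 0, 0, 0]
  ],
  "force": 30
}}

```text
t: 2.8
tool_pos: [487.6, 323.1, 149.9]
orientation: [[-0.363, 0.932, 0.0], [0.932, 0.363, 0.0], [-0.0, 0.0, -1.0]]
force: [-0.2, -0.1, -0.1]
width: 5.0
finger_force: 0.0
```

{"api": "arm_command", "payload": {
  "moves": [
    [0, 0, 0.003, 0, 0],
    [0, 0, 0.005, 0, 0],
    [0, 0, 0.007, 0, 0],
    [0, 0, 0.005, 0, 0],
    [0, 0, 0, 0, 0],
    [0, 0, 0, 0, 0],
    [0, 0, 0, 0, 0],
    [0, 0, 0, 0, 0],
    [0, 0, 0, 0, 0]
  ]
}}

```text
t: 3.7
tool_pos: [487.4, 323.1, 169.5]
orientation: [[-0.364, 0.932, -0.0], [0.932, 0.364, -0.0], [-0.0, -0.001, -1.0]]
force: [-0.0, 0.5, 0.7]
width: 0.5
finger_force: 0.0
```

```bash
python3 - <<'E'
from workcell import arm
import cv2
a=arm.snapshot('side')[30:230,200:420];b=arm.snapshot('wrist')
a=cv2.resize(a,(440,400));cv2.imwrite('pics/chk.png',cv2.resize(np.hstack([a,b]) if 0 else cv2.hconcat([a,b[:,120:480]]),None,fx=1,fy=1))
s=arm.read_state();print(s['t'],s['force'],s['width'])
E
```

```text
3.8 [ 0.12734992 -0.21380418 -0.44656915] 0.47645639472101975
```

View pics/chk.png

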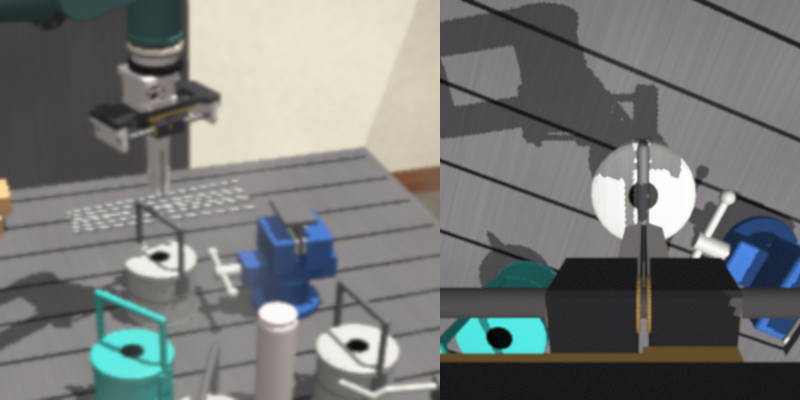

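```bash
python3 - <<'E'
from geo import *
s=arm.read_state()
for n in('side','wrist','scene'):
    K,R,t=cam(n)
    for q in (s['tool_pos'],[486,323,165],[486,323,95],[505,270,165],[466,375,165]):
        p=K@(R@np.array(q)+t);print(n,p[:2]/p[2])
S=arm.snapshot('scene')[60:260,360:520];D=arm.snapshot('side')[90:210,220:350]
cv2.imwrite('pics/chk2.png',cv2.hconcat([cv2.resize(S,(400,500)),cv2.resize(D,(400,500))]))
E
```

```text
side [279.5744991  135.87366721]
side [279.15247091 137.36880424]
side [279.78127087 157.86192628]
side [290.209055   144.96350656]
side [268.38088489 130.32950111]
wrist [322.33929768 218.88098404]
wrist [320.62750131 216.58485306]
wrist [321.18672774 196.24113517]
wrist [318.99088717 279.49076611]
wrist [320.76550545 146.36964572]
scene [448.07893025 165.08239399]
scene [447.20262345 165.8250837 ]
scene [439.42070079 182.26443319]
scene [431.17517206 176.87539033]
scene [462.05052771 155.00584107]
```

View pics/chk2.png

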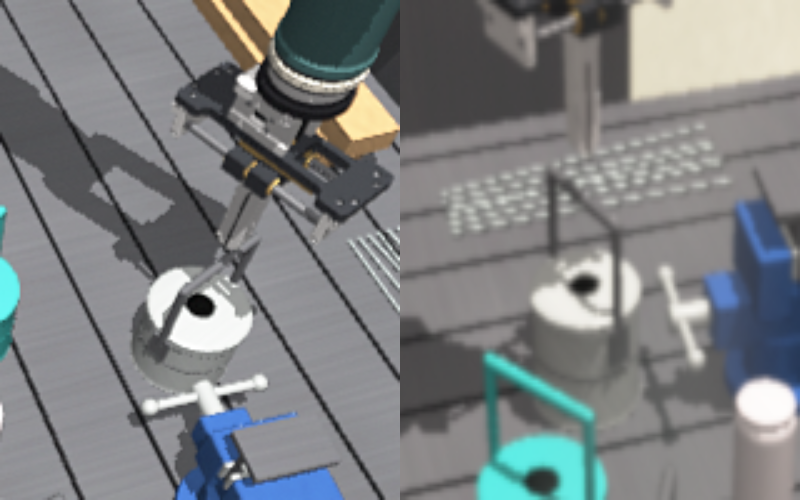

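```bash
python3 - <<'E'
from geo import *
S,D=cam('scene'),cam('side')
print(tri(S,D,(451,159),(281,126)), tri(S,D,(449,161),(281,126)), arm.read_state()['tool_pos'])
# bar z check: pail B bar mid, orange/others use lid & base
for u,v in (((425+1.,177.5),(290,147)),): print(tri(S,D,u,v))
K,R,t=S
for z in(165,160,155,150,200): 
    p=K@(R@np.array([487,323,z])+t);print(z,p[:2]/p[2])
E
```

```text
[491.98710198 318.17090548 202.91030142] [492.41016702 313.97745817 203.15352405] [487.47944693 323.16052473 169.75352041]
[501.62056352 258.40250569 164.58732672]
165 [447.39183822 166.13220193]
160 [446.80092656 167.37719299]
155 [446.21552787 168.61056877]
150 [445.63556536 169.83249107]
200 [451.68934773 157.07778437]
```

Seen by both cameras, the fingertips sit about 33 mm higher than the reported TCP, so the fingers shut above the bar. A reported z of 115 is safe under either reading, since it is 20 mm above the lid. I'll grip there.

{"api": "arm_command", "payload": {
  "moves": [
    [0, 0, 0.005, 0, 0.6],
    [0, 0, 0.005, 0, 0.6],
    [0, 0, 0, 0, 0.6],
    [0, 0, 0, 0, 0.6],
    [0, 0, 0, 0, 0.6],
    [0, 0, 0, 0, 0.6],
    [0, 0, 0, 0, 0.6],
    [0, 0, 0, 0, 0.6]
  ],
  "force": 30
}}

```text
t: 4.7
tool_pos: [487.4, 323.1, 179.7]
orientation: [[-0.363, 0.932, -0.0], [0.932, 0.363, -0.0], [-0.0, -0.0, -1.0]]
force: [-0.3, -1.0, 0.1]
width: 56.1
finger_force: 0.0
```

{"api": "arm_command", "payload": {
  "moves": [
    [0, 0, -0.015, 0, 0.6],
    [0, 0, -0.015, 0, 0.6],
    [0, 0, -0.015, 0, 0.6],
    [0, 0, -0.015, 0, 0.6],
    [0, 0, -0.005, 0, 0.6],
    [0, 0, 0, 0, 0.6],
    [0, 0, 0, 0, 0],
    [0, 0, 0, 0, 0],
    [0, 0, 0, 0, 0],
    [0, 0, 0, 0, 0],
    [0, 0, 0, 0, 0],
    [0, 0, 0, 0, 0],
    [0, 0, 0, 0, 0],
    [0, 0, 0, 0, 0]
  ]
}}

```text
t: 6.1
tool_pos: [487.1, 323.0, 115.0]
orientation: [[-0.364, 0.932, -0.001], [0.932, 0.364, -0.0], [-0.0, -0.001, -1.0]]
force: [-2.0, -1.1, 1.0]
width: 9.2
finger_force: 30.0
```

{"api": "arm_command", "payload": {
  "moves": [
    [0, 0, 0.003, 0, 0],
    [0, 0, 0.005, 0, 0],
    [0, 0, 0.007, 0, 0],
    [0, 0, 0.005, 0, 0],
    [0, 0, 0, 0, 0],
    [0, 0, 0, 0, 0],
    [0, 0, 0, 0, 0],
    [0, 0, 0, 0, 0],
    [0, 0, 0, 0, 0]
  ]
}}

```text
t: 7.0
tool_pos: [487.4, 323.1, 134.6]
orientation: [[-0.363, 0.932, -0.0], [0.932, 0.363, -0.0], [-0.0, -0.0, -1.0]]
force: [0.2, -0.2, -8.4]
width: 9.2
finger_force: 30.0
```

```bash
python3 - <<'E'
from workcell import arm
import cv2
for i in range(4):
    im=arm.snapshot('side');s=arm.read_state();print(s['force'],s['ft_torque'],s['width'],s['tool_pos'])
S=arm.snapshot('scene')[60:260,360:520];D=im[90:210,220:350]
cv2.imwrite('pics/chk3.png',cv2.hconcat([cv2.resize(S,(400,500)),cv2.resize(D,(400,500))]))
E
```

```text
[ 0.42663223 -0.45835826 -8.40648018] [-0.03805279  0.05107628 -0.04450095] 8.937659925892419 [487.4206099  323.10987724 134.67000052]
[-0.01335986 -0.56930074 -8.47568639] [-0.04184446  0.03582486  0.0016609 ] 9.17739783041121 [487.42908969 323.11773189 134.73012199]
[ 1.25202718e+00  1.43631915e-03 -8.95298520e+00] [-0.11866009 -0.00347141 -0.00940501] 8.800363237285138 [487.49130572 323.14599536 134.7859989 ]
[ 0.1513391   0.68899993 -9.05986349] [-0.08962038  0.08927247  0.03651988] 8.974515027023852 [487.48659918 323.15697184 134.81610618]
```

View pics/chk3.png

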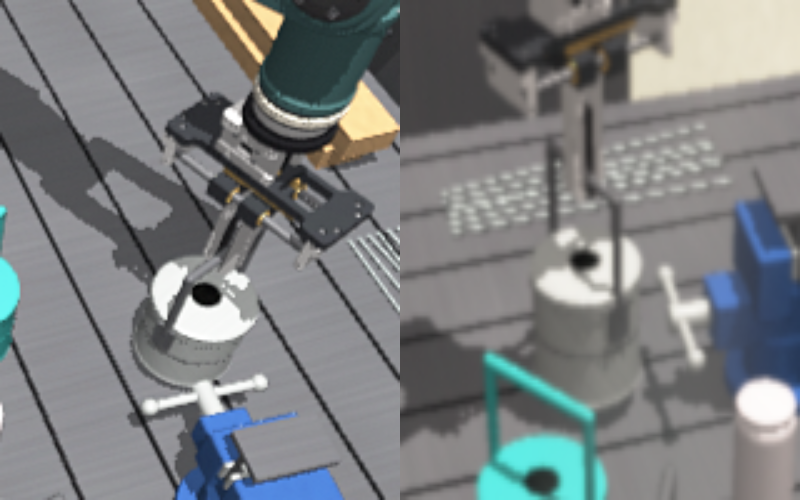

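B weighs about 8.5 N, so it is full. Setting it back and going over to A.

{"api": "arm_command", "payload": {
  "moves": [
    [0, 0, -0.005, 0, 0],
    [0, 0, -0.006, 0, 0],
    [0, 0, -0.005, 0, 0],
    [0, 0, -0.0035, 0, 0],
    [0, 0, 0, 0, 0],
    [0, 0, 0, 0, 0],
    [0, 0, 0, 0, 0.5],
    [0, 0, 0, 0, 0.5],
    [0, 0, 0, 0, 0.5],
    [0, 0, 0, 0, 0.5],
    [0, 0, 0, 0, 0.5],
    [0, 0, 0, 0, 0.5],
    [0, 0, 0, 0, 0.5]
  ]
}}

```text
t: 8.55
tool_pos: [487.6, 323.2, 115.5]
orientation: [[-0.363, 0.932, 0.0], [0.932, 0.363, 0.0], [0.0, 0.0, -1.0]]
force: [0.2, -1.2, -0.4]
width: 46.8
finger_force: 0.0
```

{"api": "arm_command", "payload": {
  "moves": [
    [0, 0, 0.015, 0, 0.5],
    [0, 0, 0.03, 0, 0.5],
    [0, 0, 0.03, 0, 0.5],
    [-0.0034, -0.0298, 0, -0.0396, 0.5],
    [-0.0034, -0.0298, 0, -0.0396, 0.5],
    [-0.0034, -0.0298, 0, -0.0396, 0.5],
    [-0.0034, -0.0298, 0, -0.0396, 0.5],
    [-0.0034, -0.0298, 0, -0.0396, 0.5],
    [-0.0034, -0.0298, 0, -0.0396, 0.5],
    [-0.0034, -0.0298, 0, -0.0396, 0.5],
    [-0.0034, -0.0298, 0, -0.0396, 0.5],
    [-0.0034, -0.0298, 0, -0.0396, 0.5],
    [-0.0034, -0.0298, 0, -0.0396, 0.5],
    [-0.0034, -0.0298, 0, -0.0396, 0.5],
    [-0.0034, -0.0298, 0, -0.0396, 0.5],
    [-0.0034, -0.0298, 0, -0.0396, 0.5],
    [0, 0, 0, 0, 0.5],
    [0, 0, 0, 0, 0.5]
  ]
}}

```text
t: 10.35
tool_pos: [443.6, -64.4, 191.4]
orientation: [[0.424, 0.906, 0.002], [0.906, -0.424, 0.0], [0.001, 0.001, -1.0]]
force: [-0.5, -0.6, -0.5]
width: 47.3
finger_force: 0.0
```

```bash
python3 - <<'E'
from geo import *
s=arm.read_state();print(s['t'],s['tool_pos'],np.degrees(np.arctan2(s['orientation'][1][1],s['orientation'][0][1])),s['force'],s['width'])
K,R,t=cam('wrist');im=arm.snapshot('wrist')
h=np.radians(65)
for k in(-53,0,53):
    p=K@(R@np.array([443+k*np.cos(h),-64+k*np.sin(h),165])+t);p=p[:2]/p[2];print(p)
    cv2.circle(im,tuple(int(x) for x in p),4,(0,0,255),-1)
cv2.imwrite('pics/w2.png',im)
E
```

```text
10.35 [443.57454903 -64.39058161 191.41464799] -25.059404637917112 [-0.53549578 -0.5918761  -0.53526862] 47.251856822325344
[321.33581288 265.28824995]
[321.12968994 210.35193647]
[320.90113694 149.43751938]
```

View pics/w2.png

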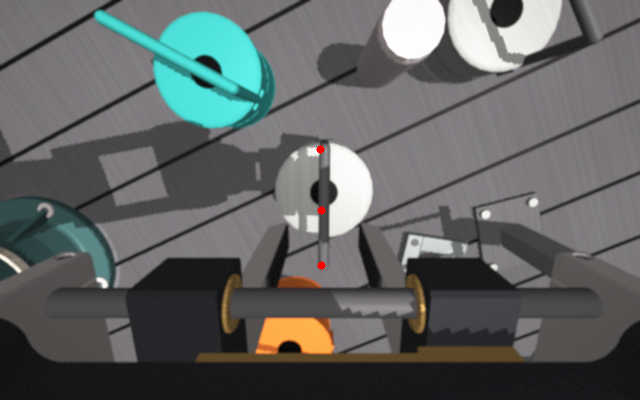

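Wrist view: the A bar is vertical in the picture at column 324, rows 140 to 266, 2 mm from the prediction. Descending and weighing.

{"api": "arm_command", "payload": {
  "moves": [
    [0.002, -0.001, -0.0115, 0, 0.5],
    [0, 0, -0.02, 0, 0.5],
    [0, 0, -0.02, 0, 0.5],
    [0, 0, -0.015, 0, 0.5],
    [0, 0, -0.01, 0, 0.5],
    [0, 0, 0, 0, 0.5],
    [0, 0, 0, 0, 0],
    [0, 0, 0, 0, 0],
    [0, 0, 0, 0, 0],
    [0, 0, 0, 0, 0],
    [0, 0, 0, 0, 0],
    [0, 0, 0, 0, 0],
    [0, 0, 0, 0, 0]
  ],
  "force": 30
}}

```text
t: 11.7
tool_pos: [444.8, -65.0, 114.2]
orientation: [[0.423, 0.906, -0.001], [0.906, -0.423, 0.0], [-0.0, -0.001, -1.0]]
force: [-3.7, 1.6, 3.8]
width: 8.5
finger_force: 30.0
```

{"api": "arm_command", "payload": {
  "moves": [
    [0, 0, 0.003, 0, 0],
    [0, 0, 0.005, 0, 0],
    [0, 0, 0.007, 0, 0],
    [0, 0, 0.005, 0, 0],
    [0, 0, 0, 0, 0],
    [0, 0, 0, 0, 0],
    [0, 0, 0, 0, 0],
    [0, 0, 0, 0, 0],
    [0, 0, 0, 0, 0]
  ]
}}

```text
t: 12.6
tool_pos: [445.2, -65.2, 133.6]
orientation: [[0.423, 0.906, -0.0], [0.906, -0.423, 0.0], [-0.0, -0.0, -1.0]]
force: [0.9, 0.0, -8.0]
width: 8.8
finger_force: 30.0
```

A weighs about 8.0 N, so it is full too. Setting it back and moving to C.

{"api": "arm_command", "payload": {
  "moves": [
    [0, 0, -0.005, 0, 0],
    [0, 0, -0.006, 0, 0],
    [0, 0, -0.005, 0, 0],
    [0, 0, -0.0035, 0, 0],
    [0, 0, 0, 0, 0],
    [0, 0, 0, 0, 0],
    [0, 0, 0, 0, 0.5],
    [0, 0, 0, 0, 0.5],
    [0, 0, 0, 0, 0.5],
    [0, 0, 0, 0, 0.5],
    [0, 0, 0, 0, 0.5],
    [0, 0, 0, 0, 0.5],
    [0, 0, 0, 0, 0.5]
  ]
}}

```text
t: 13.9
tool_pos: [445.4, -65.2, 114.5]
orientation: [[0.423, 0.906, 0.0], [0.906, -0.423, -0.0], [0.0, 0.0, -1.0]]
force: [-0.3, -0.8, 0.1]
width: 47.3
finger_force: 0.0
```

{"api": "arm_command", "payload": {
  "moves": [
    [0, 0, 0.015, 0, 0.5],
    [0, 0, 0.03, 0, 0.5],
    [0, 0, 0.035, 0, 0.5],
    [0.0261, 0.0099, 0, 0.0413, 0.5],
    [0.0261, 0.0099, 0, 0.0413, 0.5],
    [0.0261, 0.0099, 0, 0.0413, 0.5],
    [0.0261, 0.0099, 0, 0.0413, 0.5],
    [0.0261, 0.0099, 0, 0.0413, 0.5],
    [0.0261, 0.0099, 0, 0.0413, 0.5],
    [0.0261, 0.0099, 0, 0.0413, 0.5],
    [0.0261, 0.0099, 0, 0.0413, 0.5],
    [0.0261, 0.0099, 0, 0.0413, 0.5],
    [0, 0, 0, 0, 0.5],
    [0, 0, 0, 0, 0.5]
  ]
}}

```text
t: 15.3
tool_pos: [680.1, 23.9, 193.2]
orientation: [[-0.146, 0.989, -0.002], [0.989, 0.146, -0.0], [0.0, -0.002, -1.0]]
force: [0.3, -0.0, 0.4]
width: 47.3
finger_force: 0.0
```

```bash
python3 - <<'E'
from geo import *
s=arm.read_state();print(s['t'],s['tool_pos'],np.degrees(np.arctan2(s['orientation'][1][1],s['orientation'][0][1])),s['width'])
K,R,t=cam('wrist');im=arm.snapshot('wrist');cv2.imwrite('pics/w3.png',im)
g=cv2.cvtColor(im,cv2.COLOR_BGR2GRAY)
h=np.radians(98.5)
for k in(-40,-20,20,40):
    p=K@(R@np.array([680+k*np.cos(h),24+k*np.sin(h),165])+t);p=p[:2]/p[2];u,v=p.round().astype(int)
    print(p.round(1),''.join('%4d'%x for x in g[v,u-20:u+21:2]))
E
```

```text
15.3 [680.07727938  23.94642778 193.218898  ] 8.41546537095583 47.27621248822679
[322.3 250.8]  130 125 126 126 127 128 127 132 114  91 117 137 136 112 110 126 125 127 124 127 127
[322.3 230.4]  210 227 232 219 191 145 132 135 117  94 119 142 136 122 215 241 243 242 243 243 242
[322.1 187. ]  226 146 144 144 117  57  56  56  56  63  71  76  72  58  60  65  69 122 245 251 251
[322.1 164. ]  149 150 149 150 149 147 148 143  94  66  74  74  73  72 133 147 148 149 150 166 247
```

The bar is centred within 1 to 2 px. Gripping C.

{"api": "arm_command", "payload": {
  "moves": [
    [0.001, 0, -0.012, 0, 0.5],
    [0, 0, -0.02, 0, 0.5],
    [0, 0, -0.02, 0, 0.5],
    [0, 0, -0.016, 0, 0.5],
    [0, 0, -0.01, 0, 0.5],
    [0, 0, 0, 0, 0.5],
    [0, 0, 0, 0, 0],
    [0, 0, 0, 0, 0],
    [0, 0, 0, 0, 0],
    [0, 0, 0, 0, 0],
    [0, 0, 0, 0, 0],
    [0, 0, 0, 0, 0],
    [0, 0, 0, 0, 0]
  ],
  "force": 30
}}

```text
t: 16.65
tool_pos: [681.0, 23.8, 116.8]
orientation: [[-0.147, 0.989, -0.0], [0.989, 0.147, -0.0], [-0.0, -0.0, -1.0]]
force: [-2.0, -0.5, 2.0]
width: 9.3
finger_force: 30.0
```

{"api": "arm_command", "payload": {
  "moves": [
    [0, 0, 0.003, 0, 0],
    [0, 0, 0.005, 0, 0],
    [0, 0, 0.007, 0, 0],
    [0, 0, 0.005, 0, 0],
    [0, 0, 0, 0, 0],
    [0, 0, 0, 0, 0],
    [0, 0, 0, 0, 0],
    [0, 0, 0, 0, 0],
    [0, 0, 0, 0, 0]
  ]
}}

```text
t: 17.55
tool_pos: [681.0, 23.9, 136.0]
orientation: [[-0.147, 0.989, -0.001], [0.989, 0.147, 0.0], [0.0, -0.001, -1.0]]
force: [0.4, -0.7, -4.2]
width: 9.1
finger_force: 30.0
```

4.2 N, so C is the empty one. Checking where the orange and turquoise pails stand before I plan the route.

```bash
python3 - <<'E'
from geo import *
S,D=cam('scene'),cam('side')
f=lambda a,b,z:onz(S,(180+a/2.6,140+b/2.6),z)
print('orange',f(96,108,95),onz(D,(235+93/2.8,120+513/2.8),95),f(108,25,165),f(55,112,165));print('turq',f(435,88,95))
print('square',f(104,296,14),f(197,322,14),f(150,400,14))
E
```

```text
orange [ 311.82499584 -235.24655785   95.        ] [ 314.84722738 -237.48184437   95.        ] [ 271.11990323 -200.47812625  165.        ] [ 360.19085919 -263.08196682  165.        ]
turq [388.68018321 100.12572236  95.        ]
square [ 478.06745054 -272.12855079   14.        ] [ 532.22409012 -190.16030986   14.        ] [ 595.62100826 -247.70533903   14.        ]
```

{"api": "arm_command", "payload": {
  "moves": [
    [0, 0, 0.015, 0, 0],
    [0, 0, 0.027, 0, 0],
    [0, 0, 0.035, 0, 0],
    [0, 0, 0.035, 0, 0],
    [0, 0, 0.03, 0, 0],
    [0, 0, 0.017, 0, 0],
    [-0.0146, -0.0089, 0, 0, 0],
    [-0.0227, -0.0148, 0, 0, 0],
    [-0.0227, -0.0148, 0, 0, 0],
    [-0.0227, -0.0148, 0, 0, 0],
    [-0.0227, -0.0148, 0, 0, 0],
    [-0.0196, -0.0139, 0, 0, 0],
    [-0.011, -0.007, 0, 0, 0]
  ]
}}

```text
t: 18.85
tool_pos: [543.9, -66.2, 297.6]
orientation: [[-0.145, 0.989, 0.003], [0.989, 0.145, -0.001], [-0.002, 0.002, -1.0]]
force: [-0.6, 0.0, -3.3]
width: 9.0
finger_force: 30.0
```

{"api": "arm_command", "payload": {
  "moves": [
    [-0.009, -0.015, 0, -0.02, 0],
    [-0.0127, -0.0229, 0, -0.03, 0],
    [-0.0127, -0.0229, 0, -0.03, 0],
    [-0.0127, -0.0229, 0, -0.03, 0],
    [-0.0127, -0.0229, 0, -0.03, 0],
    [-0.0127, -0.0229, 0, -0.03, 0],
    [-0.0107, -0.0189, 0, -0.029, 0],
    [-0.006, -0.011, 0, 0, 0],
    [0, 0, 0, 0, 0],
    [0, 0, 0, 0, 0],
    [0, 0, 0, 0, 0]
  ]
}}

```text
t: 19.95
tool_pos: [456.6, -223.6, 295.5]
orientation: [[0.163, 0.987, 0.001], [0.987, -0.163, 0.0], [0.001, 0.001, -1.0]]
force: [0.6, -0.7, -4.6]
width: 9.1
finger_force: 30.0
```

{"api": "arm_command", "payload": {
  "moves": [
    [0, 0, -0.015, 0, 0],
    [0, 0, -0.025, 0, 0],
    [0, 0, -0.025, 0, 0],
    [0, 0, -0.0145, 0, 0],
    [0, 0, -0.006, 0, 0],
    [0, 0, 0, 0, 0],
    [0, 0, 0, 0, 0],
    [0, 0, 0, 0, 0]
  ]
}}

```text
t: 20.75
tool_pos: [456.8, -224.9, 211.6]
orientation: [[0.165, 0.986, 0.003], [0.986, -0.165, -0.002], [-0.001, 0.003, -1.0]]
force: [-0.9, 0.3, -4.3]
width: 9.1
finger_force: 30.0
```

{"api": "arm_command", "payload": {
  "moves": [
    [0.005, -0.0009, 0, 0, 0],
    [0.01, -0.0018, 0, 0, 0],
    [0.015, -0.0027, 0, 0, 0],
    [0.015, -0.0027, 0, 0, 0],
    [0.015, -0.0027, 0, 0, 0],
    [0.015, -0.0027, 0, 0, 0],
    [0.015, -0.0027, 0, 0, 0],
    [0.013, -0.0023, 0, 0, 0],
    [0.009, -0.0016, 0, 0, 0],
    [0.005, -0.0008, 0, 0, 0],
    [0, 0, 0, 0, 0],
    [0, 0, 0, 0, 0],
    [0, 0, 0, 0, 0]
  ]
}}

```text
t: 22.05
tool_pos: [572.7, -245.4, 210.2]
orientation: [[0.165, 0.986, 0.0], [0.986, -0.165, -0.0], [-0.0, 0.0, -1.0]]
force: [-0.8, 0.8, -4.9]
width: 8.8
finger_force: 30.0
```

```bash
python3 - <<'E'
from geo import *
s=arm.read_state();print(s['t'],s['tool_pos'],s['force'],s['width'])
S=arm.snapshot('scene')[140:340,150:310];D=arm.snapshot('side')[120:300,310:454]
cv2.imwrite('pics/h1.png',cv2.hconcat([cv2.resize(S,(400,500),interpolation=2),cv2.resize(D,(400,500),interpolation=2)]))
E
```

```text
22.05 [ 572.68038123 -245.39955783  210.17801224] [-0.75670699  0.79836444 -4.86271676] 8.816866917684575
```

View pics/h1.png

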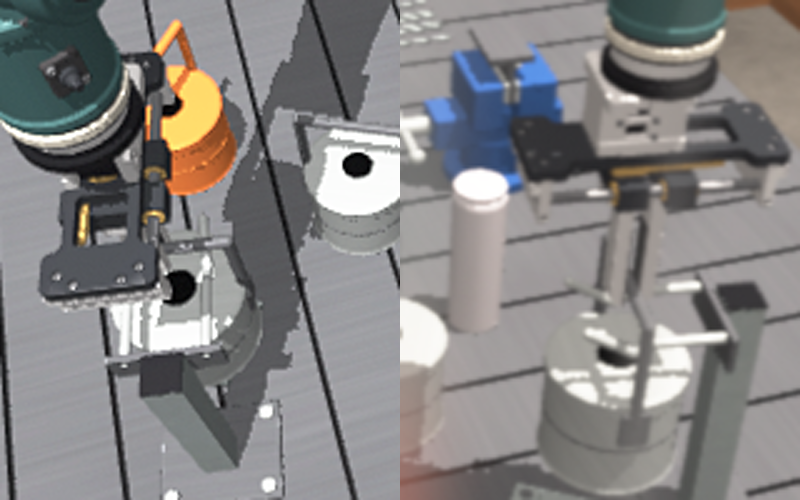

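Above the dips: the near bar end, at right-view (640,300), is straight above the near dip, expected at (637,350), and the prongs pass between the legs. Lowering.

{"api": "arm_command", "payload": {
  "moves": [
    [0.0015, 0.001, -0.005, 0, 0],
    [0, 0, -0.008, 0, 0],
    [0, 0, -0.008, 0, 0],
    [0, 0, -0.004, 0, 0],
    [0, 0, -0.002, 0, 0],
    [0, 0, 0, 0, 0],
    [0, 0, 0, 0, 0]
  ]
}}

```text
t: 22.85
tool_pos: [574.7, -244.5, 183.2]
orientation: [[0.165, 0.986, 0.001], [0.986, -0.165, -0.0], [-0.0, 0.001, -1.0]]
force: [0.2, -0.1, -3.9]
width: 8.8
finger_force: 30.0
```

{"api": "arm_command", "payload": {
  "moves": [
    [0, 0, -0.002, 0, 0],
    [0, 0, -0.001, 0, 0],
    [0, 0, -0.001, 0, 0],
    [0, 0, -0.001, 0, 0],
    [0, 0, 0, 0, 0],
    [0, 0, 0, 0, 0]
  ]
}}

```text
t: 23.45
tool_pos: [574.5, -244.4, 177.9]
orientation: [[0.165, 0.986, 0.0], [0.986, -0.165, -0.0], [-0.0, 0.0, -1.0]]
force: [-0.4, -0.3, -4.2]
width: 9.0
finger_force: 30.0
```

Still carrying the full weight, so I'll continue in 1 mm steps.

{"api": "arm_command", "payload": {
  "moves": [
    [0, 0, -0.001, 0, 0],
    [0, 0, -0.001, 0, 0],
    [0, 0, 0, 0, 0],
    [0, 0, 0, 0, 0]
  ]
}}

```text
t: 23.85
tool_pos: [574.8, -244.5, 177.0]
orientation: [[0.165, 0.986, 0.002], [0.986, -0.165, -0.001], [-0.001, 0.002, -1.0]]
force: [-1.1, 0.8, 0.0]
width: 9.2
finger_force: 30.0
```

{"api": "arm_command", "payload": {
  "moves": [
    [0, 0, -0.001, 0, 0],
    [0, 0, -0.001, 0, 0],
    [0, 0, 0, 0, 0],
    [0, 0, 0, 0, 0]
  ]
}}

```text
t: 24.25
tool_pos: [574.9, -244.6, 176.8]
orientation: [[0.165, 0.986, 0.003], [0.986, -0.165, -0.002], [-0.001, 0.003, -1.0]]
force: [-2.0, 1.2, 6.6]
width: 8.5
finger_force: 30.0
```

Seated: the bar is at about 225 mm and the load is off the arm. Easing the preload, releasing and rising.

{"api": "arm_command", "payload": {
  "moves": [
    [0, 0, 0.002, 0, 0],
    [0, 0, 0, 0, 0],
    [0, 0, 0, 0, 0.15],
    [0, 0, 0, 0, 0.25],
    [0, 0, 0, 0, 0.35],
    [0, 0, 0, 0, 0.35],
    [0, 0, 0, 0, 0.35],
    [0, 0, 0, 0, 0.35],
    [0, 0, 0, 0, 0.35]
  ]
}}

```text
t: 25.15
tool_pos: [574.5, -244.4, 175.9]
orientation: [[0.165, 0.986, 0.0], [0.986, -0.165, -0.0], [0.0, 0.0, -1.0]]
force: [0.4, -0.0, -0.8]
width: 33.2
finger_force: 0.0
```

{"api": "arm_command", "payload": {
  "moves": [
    [0, 0, 0.005, 0, 0.35],
    [0, 0, 0.01, 0, 0.35],
    [0, 0, 0.02, 0, 0.35],
    [0, 0, 0.03, 0, 0.35],
    [0, 0, 0.03, 0, 0.35],
    [0, 0, 0.02, 0, 0.35],
    [-0.03, 0.005, 0, 0, 0.35],
    [-0.03, 0.005, 0, 0, 0.35],
    [-0.03, 0.005, 0, 0, 0.35],
    [-0.03, 0.005, 0, 0, 0.35],
    [-0.03, 0.005, 0, 0, 0.35],
    [-0.03, 0.005, 0, 0, 0.35],
    [0, 0, 0, 0, 0.35],
    [0, 0, 0, 0, 0.35],
    [0, 0, 0, 0, 0.35],
    [0, 0, 0, 0, 0.35],
    [0, 0, 0, 0, 0.35],
    [0, 0, 0, 0, 0.35],
    [0, 0, 0, 0, 0.35],
    [0, 0, 0, 0, 0.35]
  ]
}}

```text
t: 27.15
tool_pos: [394.7, -214.4, 290.8]
orientation: [[0.164, 0.986, -0.0], [0.986, -0.164, 0.0], [0.0, -0.0, -1.0]]
force: [-0.5, 0.1, -0.1]
width: 33.1
finger_force: 0.0
```

```bash
python3 - <<'E'
from geo import *
s=arm.read_state();print(s['t'],s['tool_pos'],s['force'],s['width'])
# hanging check without viewing: find the dark hole of lid & edges by differencing over 0.5 s and template match vs. expected
a=arm.snapshot('scene');d=arm.snapshot('side')
for _ in range(6):arm.snapshot('wrist')
a2=arm.snapshot('scene');d2=arm.snapshot('side')
print('motion',cv2.absdiff(a,a2).max(),cv2.absdiff(d,d2).max())
S,D=cam('scene'),cam('side')
def blob(im,c,P,r=14):
    K,R,t=c;p=K@(R@np.array(P)+t);p=p[:2]/p[2];u,v=p.astype(int)
    m=(im[v-r:v+r,u-r:u+r].max(2)<45).astype('uint8');n,_,st,ce=cv2.connectedComponentsWithStats(m)
    i=1+np.argmax(st[1:,4]) if n>1 else 0
    return ce[i]+[u-r,v-r],st[i,4],p
for nm,P in (('C',[574.5,-244.5,156]),('A',[443,-64,95]),('B',[486,323,95])):
    x,n1,p=blob(a,S,P);y,n2,q=blob(d,D,P);print(nm,n1,n2,x,p,y,q,tri(S,D,x,y))
E
```

```text
27.15 [ 394.65172428 -214.40481814  290.75395542] [-0.54760865  0.1083395  -0.0506668 ] 33.120860809422645
motion 114 64
C 125 24 [224.064 262.12 ] [224.35826362 262.57927823] [384.125      258.16666667] [387.20394635 258.56444619] [ 570.10753485 -242.93384733  155.67420696]
A 82 784 [292.41463415 205.51219512] [292.93147177 205.83396977] [302.5 238.5] [303.20723952 239.53870833] [441.94762329 -64.2002088   97.9490067 ]
B 70 87 [439.08571429 181.71428571] [439.42070079 182.26443319] [274.27586207 144.98850575] [279.78127087 157.86192628] [480.57589962 323.7825884  129.21420364]
```

The pail hangs at the seat (lid height about 156 mm), and A and B match their original pixels. There is still some motion between pictures; checking where.

{"api": "arm_command", "payload": {
  "moves": [
    [0, 0, 0, 0, 0.35],
    [0, 0, 0, 0, 0.35],
    [0, 0, 0, 0, 0.35],
    [0, 0, 0, 0, 0.35],
    [0, 0, 0, 0, 0.35],
    [0, 0, 0, 0, 0.35],
    [0, 0, 0, 0, 0.35],
    [0, 0, 0, 0, 0.35],
    [0, 0, 0, 0, 0.35],
    [0, 0, 0, 0, 0.35],
    [0, 0, 0, 0, 0.35],
    [0, 0, 0, 0, 0.35],
    [0, 0, 0, 0, 0.35],
    [0, 0, 0, 0, 0.35],
    [0, 0, 0, 0, 0.35]
  ]
}}

```text
t: 29.15
tool_pos: [394.5, -214.5, 290.9]
orientation: [[0.165, 0.986, 0.0], [0.986, -0.165, -0.0], [-0.0, 0.0, -1.0]]
force: [-0.1, 0.0, 0.1]
width: 32.9
finger_force: 0.0
```

```bash
python3 - <<'E'
from geo import *
ims=[]
for _ in range(6): ims.append(arm.snapshot('scene'));arm.snapshot('side')
for im in ims[1:]:
    m=cv2.absdiff(ims[0],im).max(2)>25;y,x=np.nonzero(m);print(m.sum(),(x.min(),x.max(),y.min(),y.max()) if m.any() else '', m[230:330,185:270].sum())
o=cv2.imread('pics/scene0.png')
m=cv2.absdiff(o,ims[0]).max(2)>50;print('vs start A',m[185:245,265:322].sum(),'B',m[160:215,408:468].sum())
E
```

```text
0  0
0  0
0  0
0  0
0  0
vs start A 63 B 33
```

Everything is still. Handing in.

```bash
python3 -c "
from workcell import arm
print(arm.close_job())"
```

```text
the job is handed in; nothing more can be done
None
```

The empty pail (4.2 N, the one beyond the spray can) hangs still with its bar in the dips of both prongs; the two full pails (about 8 N each) are back in their places, and the job is handed in, with no verdict shown.

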